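Roll the cart wheel onto the oiling mat

ROBOT

A 6-joint arm with a two-finger parallel gripper is mounted at the origin on the work surface. World frame = base frame: x ahead of the robot, y to its left, z up, the work surface at z = 0. Lengths are in m, angles in rad, forces in N, time in s.
With the tool pointing down it reaches from about 0.425 to 0.95 m from the base axis. Payload 3.5 kg.
Tool frame: the origin (TCP) lies midway between the tips of the shut fingers; the grasp point (between the pads) lies ctrl.grasp_offset behind it (ctrl.grasp_offset is the distance from the TCP to the grasp point, in m); x points along the fingers, y is the direction in which the jaws open and shut, and the axes are right-handed (so a half turn about x gives the same grasp; the last joint's range is limited). The gripper opens to 85 mm and grips with 20 to 120 N. Pads are 22 mm wide; open, the fingers measure 114 mm over their backs; the gripper's body (76 mm by 85 mm) begins 54 mm behind the grasp point. The pads swing forward as they close: fully open they stand 13 mm farther back than shut.
Start: joints at [-1.329, 0.286, 1.577, -0, 1.279, -0.15], TCP at [0.258, -0.624, 0.198] pointing down, gripper open.
Joint ranges: [-2.77, 2.77], [-0.9, 2.22], [0.21, 2.48], [-1.53, 4.67], [0.24, 2.81], [-2.84, 2.84]. Speed limits (rad/s): [2.79, 2.79, 3.14, 3.14, 3.14, 3.14].

INTERFACE

Orientations are given as a unit quaternion [x, y, z, w].
In Python, from plant import readout, read_camera, sign_off, ctrl gives the robot as it stands.
- The arm moves only by the tool drive_tool, never from a script. Its argument "steps" is a list of rows, each a list of 5 numbers: the shift along the tool's x, y, z in cm, then the turn about the tool's x in degrees, then the opening, from 0 (shut) to 1 (fully open). A call has 1 to 10 rows; each row shifts and turns the commanded pose from where the row before left it, along the tool's axes as they then stand; what a row does not reach is not made up. A row lasts 1/10 s, in which the tool goes at most 50 mm and 8.59 degrees, less where a joint would pass 70% of its speed; a pose out of reach is approached as far as the arm can. A call is refused whole if a number of a shift passes 5 or a number of a turn 8.59, either way. A call with a gripper value outside its range is refused whole. The fingers move at their own pace and stop on an object; "force" is the grip in N (left out, the last holds). Time passes only in rows, so rows that do not move let the fingers close. It gives the time, the measured TCP pose, the force and the opening at its end, in the units of the state.
- readout.get_state(): the state, without advancing time (a new reading comes with each control period).
- read_camera(name): name is "scene" or "top" or "wrist"; returns a dict with "frame" (420x560x3 uint8, red, green, blue), "vertical_fov" (degrees; the focal length in pixels is half the picture's height over the tangent of half this angle, whatever the lens; pixels are square), "cx", "cy" (the principal point, pixels), "eye" and "orientation" of the camera in the world. Camera axes: x right, y up, looking along -z (the intrinsics and any distortion apply to the point x, -y, -z); pixel columns grow to the right and rows downward; lengths in m; the calibration is good to about 2 mm. A picture is of the moment at which its call begins. There is no depth.
- sign_off(): hands the job in, once; it reports no verdict.
The state is a dict: "time": time; "qpos": joint angles; "dq": joint speeds; "joint_efforts": joint torques, N m; "eef_pos": TCP position; "tcp_rot": TCP orientation; "contact_force": force on the tool from outside, world axes, zero at the start; "wrist_torque": the same for the moment, N m; "opening": opening from 0.0 (shut) to 1.0 (fully open).
Only numpy, scipy, OpenCV 4.12 (cv2) and the standard library are available. Lean on these libraries where they do the work, as an engineer would, in place of code of your own. Each camera call takes 0.05 s, during which the arm holds its last target. There are 200 camera calls.

TASK

The laundry cart's wheels are to be oiled: roll the blue wheel along the counter on its tread to the middle of the round green mat, and leave it standing there on its tread, let go. Roll it rather than lifting or skidding it, do not let it fall over, and leave the orange wheel where it is.

Things in the scene. Friction and masses are not known exactly. Their poses are not given: they have to be found in the camera images.
- blue_wheel: Laundry-cart wheel, dark rubber tread, blue shoulders and spokes, standing on its tread: diameter 80 mm, tread 28 mm wide, about 0.25 kg. Origin at its centre, 40 mm above the counter. Its y axis is the axle; it rolls level and square to that. At the start its z axis points up; x and z turn as it rolls. It stands still when let go at rest.
- blue_axle (a point): Middle of the blue wheel's steel axle (the wheel's centre), y along it. The axle is 16 mm across, sticks out 10 mm beyond each side of the tread (48 mm end to end) and turns freely in the wheel: pinched by its two ends from above, it lets the wheel roll while held.
- orange_wheel: The same wheel with orange shoulders and spokes, standing on its tread on the other side of the mat; stays where it is. Origin at its centre, y along the axle.
- mat: Round green mat, flat and fixed on the counter, 130 mm across, 1 mm thick, not felt when rolled onto, with a white ring 44 mm across at its middle. Origin at its centre. Its y axis is the line the wheels stand on, one 150 to 200 mm to either side (which is where varies), each aimed at the mat within about 6 degrees and 10 mm.
Things that resemble listed ones, but are neither listed nor needed, are in the scene too. Leave any yellow look-alike of the blue_wheel alone.

How it is judged:
By the outcome, as a careful person would: the job done as asked, in the order asked, and still so for the second after the job is handed in, with the robot touching nothing.
It also fails if it takes over 37 s, if anything falls off the work surface, if the arm or the gripper's body presses on something with over 40 N, if the wrist force passes 120 N, or if a joint passes its speed limit or range.

## Working session

There is one attempt and no reset: what is moved stays moved. The work goes in short steps, Python scripts to look and compute and a tool call to move; the robot and the scene stay as the last step left them, time stands still between calls to the robot, and variables do not carry over. Pictures are saved under pics/ and viewed, about 8 in all and at most 12, crops included, and the job is handed in when it is done.

Besides the shell and the picture viewer there is one more tool, called by a JSON object that holds its "api" and its "payload", one argument or row to a line. drive_tool: Moves the arm, as the interface text tells. Its arguments: {"type":"object","properties":{"steps":{"type":"array","items":{"type":"array","items":{"type":"number"}}},"force":{"type":"number"}},"required":["steps"]}

```bash
ls; mkdir -p pics
python3 - <<'E'
from plant import readout, read_camera, ctrl
import cv2,numpy as np
s=readout.get_state();print(s['time'],s['eef_pos'],s['tcp_rot'],ctrl.grasp_offset)
for n in('scene','top'):
    c=read_camera(n);print(n,{k:c[k] for k in c if k!='frame'})
    cv2.imwrite(f'pics/{n}0.png',c['frame'][:,:,::-1])
E
```

```text
pics
0.0 [ 0.25757594 -0.62311456  0.19640812] [-0.69353622 -0.13848873  0.69362944 -0.13677201] 0.0187
scene {'vertical_fov': 44.14502430131972, 'cx': 280.97779182679614, 'cy': 208.73362686242626, 'eye': array([ 1.18243824, -0.01788454,  0.85714569]), 'orientation': array([0.25593553, 0.23419875, 0.64730598, 0.6787068 ])}
top {'vertical_fov': 50.15433524107974, 'cx': 284.83933595977976, 'cy': 213.48636914022526, 'eye': array([0.39701042, 0.03241439, 0.78082015]), 'orientation': array([ 0.04466038, -0.03291442, -0.7001891 ,  0.71179864])}
```

View pics/scene0.png

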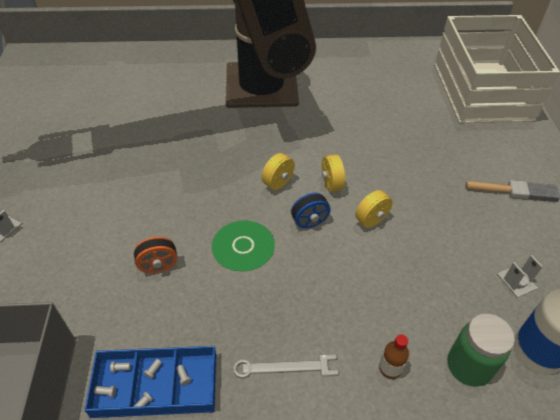

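View pics/top0.png

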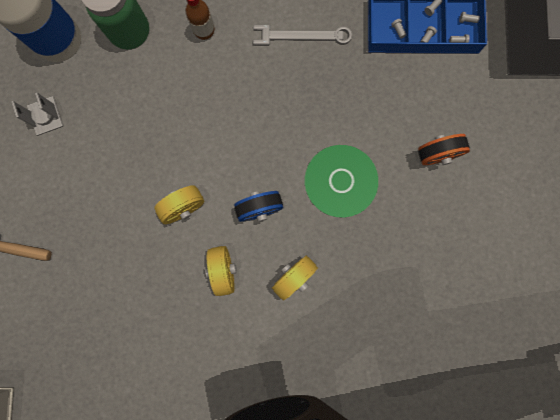

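The top view shows the blue wheel at (259,206), the mat ring at (342,181) and the orange wheel at (444,150). Three yellow look-alikes sit at (180,205), (219,271) and (294,278), and there is a blue tray at (427,25) and a blue can at (40,25). In the scene view the blue wheel is at (311,211) and the mat at (243,245). I choose the wheel with blue shoulders and dark tread.

```bash
cat > h.py <<'E'
import numpy as np,cv2
from scipy.spatial.transform import Rotation as R
from plant import readout, read_camera, ctrl
def ray(c,px):
    f=210/np.tan(np.radians(c['vertical_fov'])/2)
    d=np.array([(px[0]-c['cx'])/f,-(px[1]-c['cy'])/f,-1.])
    return np.array(c['eye']),R.from_quat(c['orientation']).apply(d)
def onz(c,px,z):
    o,d=ray(c,px);return o+d*(z-o[2])/d[2]
def tri(a,pa,b,pb):
    o,d=ray(a,pa);p,e=ray(b,pb)
    t=np.linalg.lstsq(np.c_[d,-e],p-o,rcond=None)[0]
    x,y=o+d*t[0],p+e*t[1];return (x+y)/2,np.linalg.norm(x-y)
def blobs(c,lo,hi,amin=60):
    m=cv2.inRange(cv2.cvtColor(c['frame'],cv2.COLOR_RGB2HSV),lo,hi)
    m=cv2.morphologyEx(m,cv2.MORPH_CLOSE,np.ones((13,13)))
    cs=cv2.findContours(m,cv2.RETR_EXTERNAL,cv2.CHAIN_APPROX_NONE)[0]
    return [cv2.convexHull(k) for k in cs if cv2.contourArea(k)>amin]
def cen(k):
    m=cv2.moments(k);return np.array([m['m10'],m['m01']])/m['m00']
G=((45,100,40),(80,255,255));B=((105,120,40),(130,255,255));O=((4,150,80),(14,255,255))
E
python3 - <<'E'
from h import *
C={n:read_camera(n) for n in('top','scene')}
for nm,r in(('green',G),('blue',B),('orange',O)):
    for n in C:
        for k in blobs(C[n],*r): print(nm,n,cen(k).round(1),cv2.contourArea(k),np.round(cv2.minAreaRect(k),1) if 0 else cv2.minAreaRect(k)[1:], onz(C[n],cen(k),.001 if nm=='green' else .04).round(4))
o=[]
for n,(x,y) in(('top',(259,206)),('scene',(311,211))):
    o.append(cv2.resize(C[n]['frame'][y-40:y+40,x-50:x+50,::-1],(400*1,320),interpolation=cv2.INTER_CUBIC))
cv2.imwrite('pics/crop1.png',np.hstack(o))
E
```

```text
green top [341.1 180.6] 4075.0 ((71.0, 72.0), 90.0) [ 0.5426 -0.0518  0.001 ]
green top [122.6  23. ] 1921.0 ((47.729736328125, 51.97297668457031), 71.07535552978516) [0.8318 0.3516 0.001 ]
green scene [474.5 358.7] 2086.0 ((51.30976867675781, 46.872169494628906), 33.6900634765625) [0.81   0.3529 0.001 ]
green scene [242.6 245.5] 2411.5 ((49.0, 61.0), 90.0) [ 0.5464 -0.0519  0.001 ]
blue top [258.2 205.4] 946.0 ((22.549589157104492, 45.874698638916016), 72.6459732055664) [0.4914 0.0901 0.04  ]
blue top [426.7  25.9] 6072.0 ((117.99998474121094, 51.99999237060547), -0.0) [ 0.8092 -0.1946  0.04  ]
blue top [47.4 29.5] 2111.5 ((45.602745056152344, 57.47195053100586), 51.34019470214844) [0.797  0.4678 0.04  ]
blue scene [151.9 383.6] 8662.5 ((71.67333984375, 132.24072265625), 87.58897399902344) [ 0.8446 -0.1969  0.04  ]
blue scene [539.3 342.4] 1463.5 ((59.52046585083008, 32.94926834106445), 52.00126647949219) [0.8031 0.4563 0.04  ]
blue scene [310.3 210.3] 923.5 ((31.304948806762695, 36.224300384521484), 63.43495178222656) [0.4905 0.0903 0.04  ]
orange top [443.5 148.7] 999.5 ((22.3287410736084, 48.049598693847656), 72.75853729248047) [ 0.5921 -0.219   0.04  ]
orange top [200.6   7.7] 132.5 ((10.28591251373291, 16.994115829467773), 26.56505012512207) [0.8396 0.1996 0.04  ]
orange scene [396.2 352.5] 338.5 ((22.7591609954834, 18.20732879638672), 24.443954467773438) [0.81   0.2069 0.04  ]
orange scene [154.9 254.8] 1171.0 ((35.0, 41.0), 90.0) [ 0.5904 -0.2187  0.04  ]
```

View pics/crop1.png

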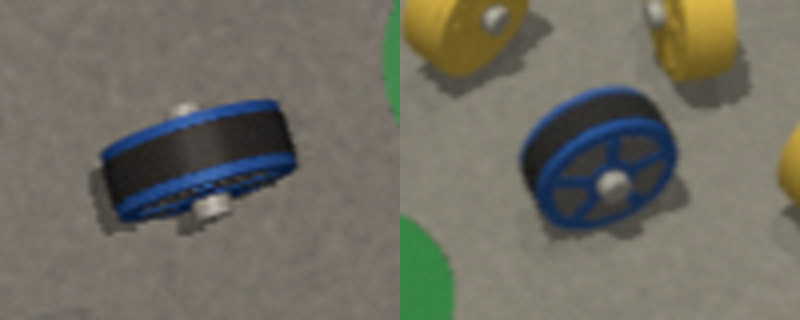

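The crop confirms a dark tread with blue shoulders. Now I work out the move to above the wheel.

```bash
cat >> h.py <<'E'
def go(p,head=None):
    """shift (cm) in present tool axes to p, and turn (deg) about tool x to bring tool z level along heading (rad), mod 180"""
    s=readout.get_state();T=R.from_quat(s['tcp_rot']).as_matrix()
    print('t',round(s['time'],2),'tcp',s['eef_pos'].round(4),'x',T[:,0].round(3),'y',T[:,1].round(3),'z',T[:,2].round(3),'F',np.round(s['contact_force'],1),'op',s['opening'])
    print('shift cm',(T.T@(np.array(p)-s['eef_pos'])*100).round(2))
    if head is not None:
        h=T.T@np.array([np.cos(head),np.sin(head),0]);a=np.degrees(np.arctan2(-h[1],h[2]))
        print('turn',((a+90)%180-90).round(2),'q6',s['qpos'][5])
E
python3 - <<'E'
from h import *
c=read_camera('top')
k=[b for b in blobs(c,*B) if abs(cen(b)[0]-258)<10][0]
q=cv2.boxPoints(cv2.minAreaRect(k));
P=np.array([onz(c,x,.07)[:2] for x in q]);e=[P[(i+1)%4]-P[i] for i in range(4)];L=max(e,key=np.linalg.norm)
print('len',[np.linalg.norm(v).round(3) for v in e],'heading',np.degrees(np.arctan2(*L[::-1])))
go([.491,.090,.17],np.radians(-70))
E
```

```text
len [np.float64(0.073), np.float64(0.036), np.float64(0.073), np.float64(0.036)] heading -71.58521547558789
t 0.25 tcp [ 0.2577 -0.6235  0.1971] x [-0.     0.001 -1.   ] y [ 0.382 -0.924 -0.001] z [-0.924 -0.382 -0.   ] F [ 0.5 -0.7  0.6] op 1.0000746627284407
shift cm [  2.79 -57.03 -48.81]
turn -87.55 q6 -0.14999556843119932
```

{"api": "drive_tool", "payload": {
  "steps": [
    [0,-3.56,-3.05,0,1],
    [0,-3.56,-3.05,0,1],
    [0,-3.56,-3.05,0,1],
    [0,-3.56,-3.05,0,1],
    [0,-3.56,-3.05,0,1],
    [0,-3.56,-3.05,0,1],
    [0,-3.56,-3.05,0,1],
    [0,-3.56,-3.05,0,1],
    [0,-3.56,-3.05,0,1],
    [0,-3.56,-3.05,0,1]
  ],
  "force": 20
}}

```text
time: 1.25
eef_pos: [0.4039, -0.1765, 0.198]
tcp_rot: [0.694, 0.137, -0.693, 0.138]
contact_force: [0.3, -1.1, -0.7]
opening: 0.995
```

{"api": "drive_tool", "payload": {
  "steps": [
    [0,-3.56,-3.05,0,1],
    [0,-3.56,-3.05,0,1],
    [0,-3.56,-3.05,0,1],
    [0,-3.56,-3.05,0,1],
    [0,-3.56,-3.05,0,1],
    [0,-3.56,-3.05,0,1],
    [0,0,0,-8,1],
    [0,0,0,-8,1],
    [0,0,0,-8,1],
    [0,0,0,-8,1]
  ]
}}

```text
time: 2.25
eef_pos: [0.4911, 0.0893, 0.1977]
tcp_rot: [-0.628, -0.326, 0.628, -0.325]
contact_force: [-0.3, -0.2, -0.6]
opening: 1.0
```

{"api": "drive_tool", "payload": {
  "steps": [
    [0,0,0,-8,1],
    [0,0,0,-8,1],
    [0,0,0,-8,1],
    [0,0,0,-8,1],
    [0,0,0,-8,1],
    [0,0,0,-8,1],
    [0,0,0,-7.5,1],
    [0,0,0,0,1],
    [0,0,0,0,1],
    [0,0,0,0,1]
  ]
}}

```text
time: 3.25
eef_pos: [0.4913, 0.089, 0.1978]
tcp_rot: [0.406, 0.579, -0.406, 0.579]
contact_force: [0.6, -0.6, 0.0]
opening: 1.001
```

Run:
```python
from h import *
go([.491,.090,.17],np.radians(-70))
c=read_camera('wrist');print({k:c[k] for k in c if k!='frame'})
cv2.imwrite('pics/w1.png',c['frame'][:,:,::-1])
```

```text
t 3.25 tcp [0.4913 0.089  0.1978] x [ 0.  0. -1.] y [0.941 0.339 0.   ] z [ 0.339 -0.941 -0.   ] F [ 0.6 -0.6  0. ] op 1.0005020249990781
shift cm [ 2.78  0.01 -0.11]
turn -0.16 q6 -0.3706768195207804
{'vertical_fov': 58.587688321314126, 'cx': 279.3318172412325, 'cy': 211.17609991799284, 'eye': array([0.46588868, 0.1549771 , 0.37474859]), 'orientation': array([-0.13855994, -0.02468368,  0.17132292,  0.97511041])}
```

View pics/w1.png

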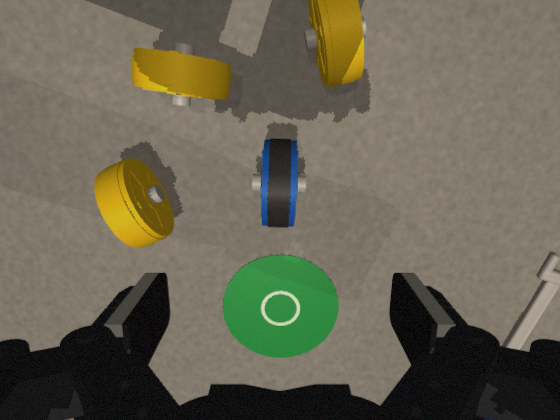

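The wrist view shows the blue wheel at (279,183), with axle tips at about (256,185) and (302,184). The mat ring is at (280,308), nearly straight ahead. Next I measure the axle tips, heading and mat.

```bash
cat >> h.py <<'E'
def wheel(c,near):
    k=min(blobs(c,*B),key=lambda b:np.hypot(*(cen(b)-near)))
    # symmetry axis of silhouette: the left/right edge midpoints, row by row; only the top half of the tread (nearly level, z~.075)
    m=np.zeros(c['frame'].shape[:2],np.uint8);cv2.drawContours(m,[k],-1,255,-1)
    x,y,w,h=cv2.boundingRect(k);rows=np.arange(y+4,y+h-4)
    mid=[(np.nonzero(m[r])[0][[0,-1]].mean(),r) for r in rows]
    f=cv2.fitLine(np.float32(mid),cv2.DIST_HUBER,0,.01,.01).ravel();u,p=f[:2],f[2:]
    return k,p,u
def silver(c,k):
    x,y,w,h=cv2.boundingRect(k);f=c['frame'].astype(int);out=[]
    r=slice(y+h//2-18,y+h//2+18)
    for s in(slice(x-16,x-1),slice(x+w+1,x+w+16)):
        q=f[r,s];m=((q.min(2)>125)&(np.ptp(q,axis=2)<40)).astype(np.uint8)
        n,l,st,ce=cv2.connectedComponentsWithStats(m);i=1+np.argmax(st[1:,4])
        out.append((st[i],ce[i]+[s.start,r.start]))
    return out
E
python3 - <<'E'
from h import *
c=read_camera('wrist')
k,p,u=wheel(c,(279,183));print(cv2.boundingRect(k),p,u)
A=[]
for z in(.04,):
  for st,ce in silver(c,k): P=onz(c,ce,.043);A.append(P);print(st,ce,P.round(4))
d=A[1]-A[0];print('centre',((A[0]+A[1])/2).round(4),'dist',np.linalg.norm(d),'axle dir -> heading',np.degrees(np.arctan2(d[1],d[0]))-90,np.degrees(np.arctan2(d[1],d[0]))+90)
# plane of wheel: vertical plane containing the eye-line image axis -> use two points of line at z=.08 near top
g=min(blobs(c,*G),key=lambda b:np.hypot(*(cen(b)-(280,305))))
(ex,ey),ax,an=cv2.fitEllipse(g);M=onz(c,(ex,ey),.001);print('mat',(ex,ey),M, 'diam',[np.linalg.norm(onz(c,(g[:,0,0].min(),ey),.001)-onz(c,(g[:,0,0].max(),ey),.001))])
f=c['frame'];gx=f[275:340,240:320];w=(gx.min(2)>130).astype(np.uint8);cs=cv2.findContours(w,0,1)[0];e=cv2.fitEllipse(max(cs,key=len));print('ring',e,onz(c,np.array(e[0])+[240,275],.001))
# vertical plane through image mid-line: normal n; need world vertical in it (check) 
o,d1=ray(c,p-u*30);_,d2=ray(c,p+u*30);n=np.cross(d1,d2);n/=np.linalg.norm(n);print('plane tilt',n,'head',np.degrees(np.arctan2(n[1],n[0]))-90)
E
```

```text
(288, 141, 10, 85) [292.95 181.5 ] [ 0.03291961 -0.999458  ]Traceback (most recent call last):
  File "<stdin>", line 6, in <module>
  File "h.py", line 43, in silver
    n,l,st,ce=cv2.connectedComponentsWithStats(m);i=1+np.argmax(st[1:,4])
                                                      ~~~~~~~~~^^^^^^^^^^
    return _wrapfunc(a, 'argmax', axis=axis, out=out, **kwds)
    return bound(*args, **kwds)
ValueError: attempt to get argmax of an empty sequence
```

```bash
sed -i 's/np.ones((13,13))/np.ones((KS,KS))/; 1i KS=13' h.py
cat > m.py <<'E'
import h,sys; h.KS=31
from h import *
near=eval(sys.argv[1]);mn=eval(sys.argv[2])
c=read_camera('wrist')
k,p,u=wheel(c,near);print(cv2.boundingRect(k),p,u)
A=[]
for st,ce in silver(c,k): P=onz(c,ce,.044);A.append(P);print(st,ce.round(1),P.round(4))
d=A[1]-A[0];W=(A[0]+A[1])/2;print('centre',W.round(4),'dist',np.linalg.norm(d).round(4),'axle heading',(np.degrees(np.arctan2(d[1],d[0]))+90)%180-180)
o,d1=ray(c,p-u*30);_,d2=ray(c,p+u*30);n=np.cross(d1,d2);n/=np.linalg.norm(n);print('plane',n.round(4),'head',(np.degrees(np.arctan2(n[1],n[0]))+90)%180-180)
g=min(blobs(c,*G),key=lambda b:np.hypot(*(cen(b)-mn)));(ex,ey),ax,an=cv2.fitEllipse(g);M=onz(c,(ex,ey),.001);print('mat',(ex,ey),M.round(4),'diam',np.linalg.norm(onz(c,(g[:,0,0].min(),ey),.001)-onz(c,(g[:,0,0].max(),ey),.001)))
b=M-W;print('dist',np.hypot(b[0],b[1]),'bearing',np.degrees(np.arctan2(b[1],b[0])))
E
python3 m.py '(279,183)' '(280,305)'
```

```text
(261, 140, 37, 86) [278.9 179.3] [ 0.02450777 -0.99969965]
[ 7 14  8 11 82] [255.7 184.1] [0.4702 0.0814 0.044 ]
[ 0 16  7 11 69] [301.9 185.5] [0.5097 0.0945 0.044 ]
centre [0.4899 0.0879 0.044 ] dist 0.0417 axle heading -71.72818156772574
plane [0.9479 0.3186 0.0044] head -71.42290992104941
mat (279.9961853027344, 305.65081787109375) [ 0.5416 -0.0504  0.001 ] diam 0.12789406861834987
dist 0.14761384922324947 bearing -69.5345737528213
```

{"api": "drive_tool", "payload": {
  "steps": [
    [0,-0.16,0.05,1.3,1],
    [3.5,0,0,0,1],
    [3.5,0,0,0,1],
    [3.5,0,0,0,1],
    [3,0,0,0,1],
    [2,0,0,0,1],
    [1.4,0,0,0,1],
    [1,0,0,0,1],
    [0,0,0,0,1],
    [0,0,0,0,1]
  ]
}}

```text
time: 4.4
eef_pos: [0.4907, 0.0879, 0.0196]
tcp_rot: [0.413, 0.574, -0.412, 0.575]
contact_force: [-0.6, -0.6, 0.2]
opening: 1.003
```

Run:
```python
from h import *
go([.490,.088,.019],np.radians(-71.5))
c=read_camera('wrist')
cv2.imwrite('pics/w2.png',c['frame'][:,:,::-1])
```

```text
t 4.4 tcp [0.4907 0.0879 0.0196] x [ 0.001 -0.    -1.   ] y [0.948 0.32  0.001] z [ 0.32  -0.948  0.   ] F [-0.6 -0.6  0.2] op 1.002801955393601
shift cm [ 0.06 -0.07 -0.03]
turn 0.13 q6 -0.3517805667545429
```

View pics/w2.png

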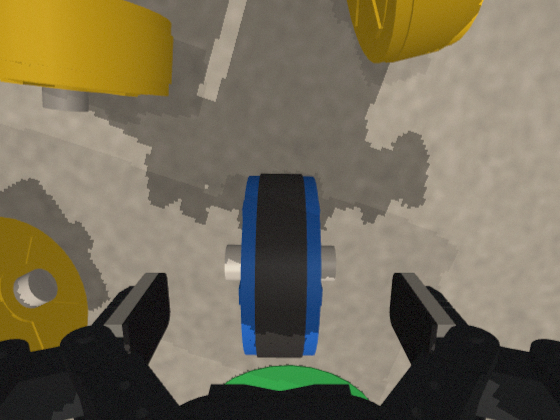

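```bash
cat >> h.py <<'E'
def proj(c,P):
    f=210/np.tan(np.radians(c['vertical_fov'])/2)
    q=R.from_quat(c['orientation']).inv().apply(np.array(P)-c['eye']);return np.array([c['cx']-f*q[0]/q[2],c['cy']+f*q[1]/q[2]])
E
python3 - <<'E'
from h import *
c=read_camera('wrist');s=readout.get_state();T=R.from_quat(s['tcp_rot']).as_matrix();p=s['eef_pos']
print('axle seen px',onz(c,(280,262),.045))
for y in(-.024,0,.024): print(y,proj(c,p-T[:,0]*.0187+T[:,1]*y))
for y in(-.0425,.0425):
  for z in(-.011,.011): print('tip',y,z,proj(c,p-T[:,0]*.013+T[:,1]*y+T[:,2]*z))
E
```

```text
axle seen px [0.4890683  0.09076635 0.045     ]
-0.024 [229.74478918 263.12787718]
0 [282.11722828 263.19904055]
0.024 [334.47689554 263.27018658]
tip -0.0425 -0.011 [190.64621236 236.19968244]
tip -0.0425 0.011 [193.58927766 279.27257967]
tip 0.0425 -0.011 [373.540493   236.45964225]
tip 0.0425 0.011 [370.25852625 279.50597578]
```

Run:
```python
from h import *
c=read_camera('wrist');s=readout.get_state();T=R.from_quat(s['tcp_rot']).as_matrix();p=s['eef_pos']
for b in(.013,.02,.025,.03,.035,.04,.05): print(b,[proj(c,p-T[:,0]*b+T[:,1]*-.0425+T[:,2]*z).round(0) for z in (-.011,.011)])
q=R.from_quat(c['orientation']).as_matrix();print((T.T@(c['eye']-p)).round(4),(T.T@q).round(3))
```

```text
0.013 [array([190., 236.]), array([193., 279.])]
0.02 [array([187., 241.]), array([190., 286.])]
0.025 [array([184., 245.]), array([188., 291.])]
0.03 [array([181., 250.]), array([185., 297.])]
0.035 [array([178., 254.]), array([182., 303.])]
0.04 [array([175., 259.]), array([179., 309.])]
0.05 [array([168., 270.]), array([172., 322.])]
[-0.177  -0.0014 -0.0707] [[-0.001  0.279 -0.96 ]
 [ 1.    -0.001 -0.001]
 [-0.002 -0.96  -0.279]]
```

{"api": "drive_tool", "payload": {
  "steps": [
    [0,0,0,0,0.72],
    [0,0,0,0,0.72],
    [0,0,0,0,0.72]
  ]
}}

```text
time: 4.85
eef_pos: [0.4901, 0.0879, 0.0191]
tcp_rot: [0.412, 0.574, -0.412, 0.575]
contact_force: [-1.0, -0.8, -0.9]
opening: 0.721
```

Run:
```python
from h import *
c=read_camera('wrist')['frame'];d=read_camera('scene')['frame']
print(readout.get_state()['opening'])
cv2.imwrite('pics/w3.png',np.hstack([c[160:420,100:460],cv2.resize(d[120:280,230:390],(416,416),interpolation=cv2.INTER_CUBIC)[78:338]])[:,:,::-1])
```

```text
0.7196093788836408
```

View pics/w3.png

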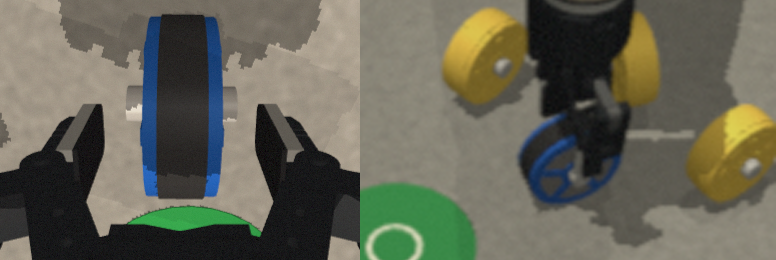

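Run:
```python
from h import *
c=read_camera('scene');s=readout.get_state();T=R.from_quat(s['tcp_rot']).as_matrix();p=s['eef_pos']
f=lambda P:(proj(c,P)*2.6-[230*2.6-360,120*2.6+78]).round(0)
print('axle tip crop',f([.4900+.024*.948,.0885+.024*.32,.04]))
for y in(.031,.04):
 for b in(0,.008,.02,.03,.04,.05): print(y,b,[f(p-T[:,0]*b+T[:,1]*y+T[:,2]*z) for z in (-.011,.011)])
d=c['frame'][185:245,280:350];cv2.imwrite('pics/s4.png',cv2.resize(d,(700,600),interpolation=cv2.INTER_CUBIC)[:,:,::-1])
print([ (proj(c,P)-[280,185])*10 for P in ([.4900+.024*.948,.0885+.024*.32,.04],p+T[:,1]*.031-T[:,0]*.008-T[:,2]*.011,p+T[:,1]*.031-T[:,0]*.008+T[:,2]*.011)])
```

```text
axle tip crop [579. 178.]
0.031 0 [array([593., 197.]), array([567., 205.])]
0.031 0.008 [array([593., 191.]), array([568., 199.])]
0.031 0.02 [array([594., 181.]), array([569., 189.])]
0.031 0.03 [array([595., 173.]), array([570., 181.])]
0.031 0.04 [array([596., 165.]), array([570., 173.])]
0.031 0.05 [array([597., 157.]), array([571., 165.])]
0.04 0 [array([597., 206.]), array([572., 213.])]
0.04 0.008 [array([598., 199.]), array([573., 207.])]
0.04 0.02 [array([599., 190.]), array([573., 198.])]
0.04 0.03 [array([600., 182.]), array([574., 190.])]
0.04 0.04 [array([601., 173.]), array([575., 181.])]
0.04 0.05 [array([602., 165.]), array([576., 173.])]
[array([341.43759311, 334.82925393]), array([397.28982503, 384.84206361]), array([299.7073359 , 414.74768118])]
```

View pics/s4.png

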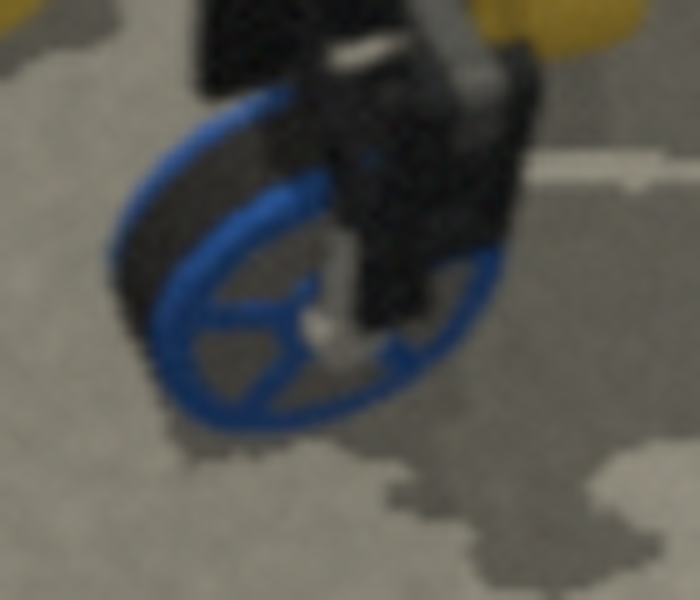

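Both views suggest the finger tips sit roughly 2–3 cm above the nominal TCP, at about axle height. I will go 10 mm lower, which still clears the body over the wheel, and close to just short of contact.

{"api": "drive_tool", "payload": {
  "steps": [
    [0.5,-0.03,0,0,0.72],
    [0.5,0,0,0,0.64],
    [0,0,0,0,0.64],
    [0,0,0,0,0.64]
  ]
}}

```text
time: 5.4
eef_pos: [0.4893, 0.0878, 0.0084]
tcp_rot: [0.412, 0.575, -0.413, 0.574]
contact_force: [0.1, 0.4, -0.4]
opening: 0.64
```

Run:
```python
from h import *
c=read_camera('wrist')['frame'];d=read_camera('scene')['frame']
s=readout.get_state();print(s['opening'],s['eef_pos'],s['contact_force'])
cv2.imwrite('pics/w5.png',np.hstack([c[160:420,100:460],cv2.resize(d[185:245,280:350],(303,260),interpolation=cv2.INTER_CUBIC)])[:,:,::-1])
```

```text
0.6430709961710906 [0.48971617 0.08783259 0.00878472] [-0.35775782  0.95183468  1.04705779]
```

View pics/w5.png

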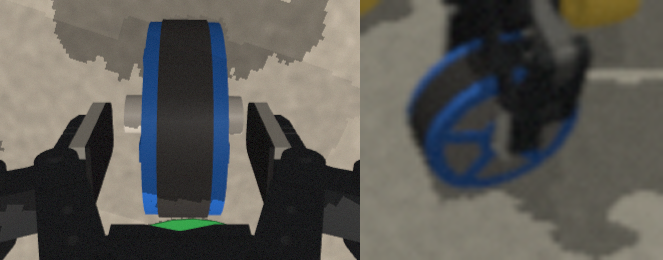

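{"api": "drive_tool", "payload": {
  "steps": [
    [0,0.15,0,0,0.62],
    [0,0,0,0,0.58],
    [0,0,0,0,0.54],
    [0,0,0,0,0.5],
    [0,0,0,0,0.5]
  ],
  "force": 20
}}

```text
time: 6.0
eef_pos: [0.4913, 0.0883, 0.0092]
tcp_rot: [0.412, 0.574, -0.412, 0.575]
contact_force: [-1.0, -0.0, 3.7]
opening: 0.545
```

Run:
```python
from h import *
cc=read_camera('wrist');c=cc['frame'];d=read_camera('scene')['frame']
s=readout.get_state();print(s['opening'],s['eef_pos'],s['contact_force'])
go(s['eef_pos'],np.radians(-71.5))
cv2.imwrite('pics/w6.png',np.hstack([c[160:420,100:460],cv2.resize(d[185:245,280:350],(303,260),interpolation=cv2.INTER_CUBIC)])[:,:,::-1])
```

```text
0.5423015685569911 [0.49133613 0.08826611 0.00922471] [-0.96372383 -1.16918965  4.15039991]
t 6.1 tcp [0.4913 0.0883 0.0092] x [ 0. -0. -1.] y [0.947 0.32  0.   ] z [ 0.32  -0.947  0.   ] F [-1.  -1.2  4.2] op 0.5423015685569911
shift cm [0. 0. 0.]
turn 0.15 q6 -0.3511225472924523
```

View pics/w6.png

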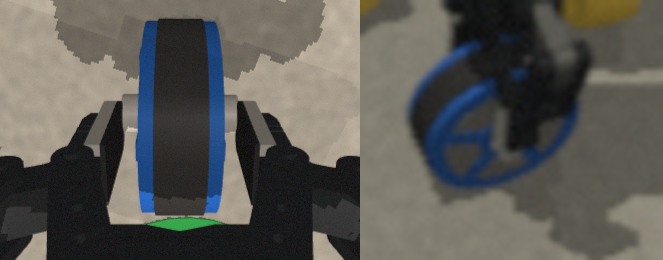

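Gripped: the opening stopped at 0.54, about the 48 mm axle. Rolling starts, with a slight left arc because heading is −71.5° and bearing is −69.6°.

{"api": "drive_tool", "payload": {
  "steps": [
    [0,0,0.2,-0.05,0.5],
    [0,0,0.4,-0.1,0.5],
    [0,0,0.5,-0.13,0.5],
    [0,0,0.5,-0.13,0.5],
    [0,0,0.5,-0.13,0.5],
    [0,0,0.5,-0.13,0.5],
    [0,0,0.5,-0.13,0.5],
    [0,0,0.5,-0.13,0.5],
    [0,0,0.4,-0.1,0.5],
    [0,0,0.2,-0.05,0.5]
  ]
}}

```text
time: 7.1
eef_pos: [0.505, 0.048, 0.0092]
tcp_rot: [0.407, 0.578, -0.407, 0.578]
contact_force: [-3.2, -0.4, 6.7]
opening: 0.538
```

Run:
```python
from h import *
go([.5435,-.0514,.009],np.radians(-71))
c=read_camera('scene');d=c['frame']
x,y=np.int32(proj(c,readout.get_state()['eef_pos']+[0,0,.03]));print(x,y)
w=read_camera('wrist')['frame']
cv2.imwrite('pics/w7.png',np.hstack([w[160:420,100:460],cv2.resize(d[y-30:y+30,x-35:x+35],(303,260),interpolation=cv2.INTER_CUBIC)])[:,:,::-1])
```

```text
t 7.1 tcp [0.505  0.048  0.0092] x [-0. -0. -1.] y [ 0.941  0.337 -0.001] z [ 0.337 -0.941  0.   ] F [-3.2 -0.4  6.7] op 0.5383693187707433
shift cm [ 0.02  0.27 10.66]
turn 0.72 q6 -0.44902252815885363
290 216
```

View pics/w7.png

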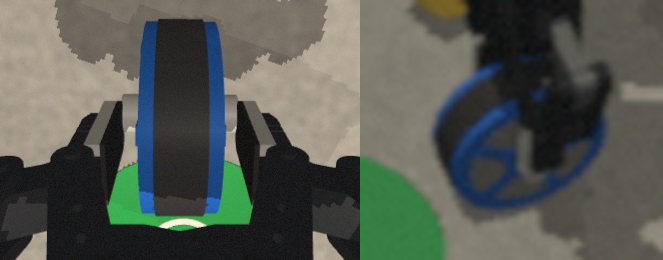

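The wheel turns with the motion (the spokes have rotated), and the ring lies straight ahead at crop (183,225). I continue.

{"api": "drive_tool", "payload": {
  "steps": [
    [0,0,0.3,-0.08,0.5],
    [0,0,0.5,-0.14,0.5],
    [0,0,0.5,-0.14,0.5],
    [0,0,0.5,-0.14,0.5],
    [0,0,0.5,-0.14,0.5],
    [0,0,0.5,-0.14,0.5],
    [0,0,0.5,-0.14,0.5],
    [0,0,0.5,-0.14,0.5],
    [0,0,0.5,-0.14,0.5],
    [0,0,0.5,-0.14,0.5]
  ]
}}

```text
time: 8.2
eef_pos: [0.5213, 0.003, 0.0092]
tcp_rot: [0.4, 0.583, -0.4, 0.583]
contact_force: [-3.6, -0.8, 6.4]
opening: 0.541
```

{"api": "drive_tool", "payload": {
  "steps": [
    [0,0,0.5,-0.14,0.5],
    [0,0,0.5,-0.14,0.5],
    [0,0,0.5,-0.14,0.5],
    [0,0,0.5,-0.14,0.5],
    [0,0,0.5,-0.14,0.5],
    [0,0,0.5,-0.14,0.5],
    [0,0,0.5,-0.14,0.5],
    [0,0,0.5,-0.14,0.5],
    [0,0,0.3,-0.1,0.5],
    [0,0,0,0,0.5]
  ]
}}

```text
time: 9.2
eef_pos: [0.537, -0.0374, 0.0092]
tcp_rot: [0.393, 0.588, -0.395, 0.587]
contact_force: [-3.2, -0.7, 6.8]
opening: 0.541
```

Run:
```python
from h import *
go([.5435,-.0514,.009],np.radians(-68))
w=read_camera('wrist');t=read_camera('top')
x,y=np.int32(proj(t,[.5435,-.0514,0]))
cv2.imwrite('pics/w8.png',np.hstack([w['frame'][100:420,100:460],cv2.resize(t['frame'][y-50:y+50,x-60:x+60],(384,320),interpolation=cv2.INTER_CUBIC)])[:,:,::-1])
print(x,y,'mat ctr in wrist crop',proj(w,[.5435,-.0514,.001])-[100,100])
```

```text
t 9.2 tcp [ 0.537  -0.0374  0.0092] x [-0.002 -0.001 -1.   ] y [ 0.925  0.379 -0.002] z [ 0.379 -0.925  0.   ] F [-3.2 -0.7  6.8] op 0.5409941582121255
shift cm [0.02 0.07 1.54]
turn 0.3 q6 -0.6453654220070053
340 180 mat ctr in wrist crop [182.80324558 168.93325952]
```

View pics/w8.png

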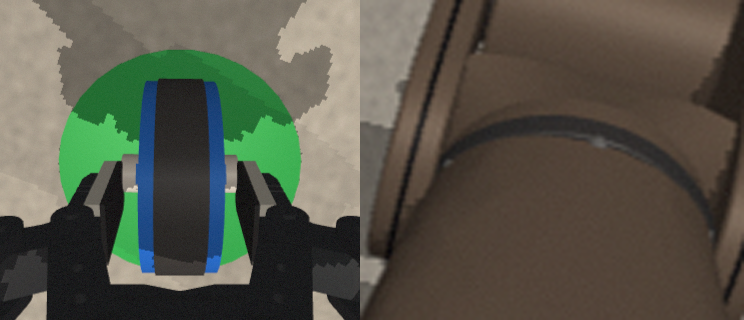

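The mat outline shows around the wheel (crop x 59 to 301, top row 50). I fit the mat circle by casting outline pixels to the counter.

```bash
cat > fit.py <<'E'
from h import *
from scipy.optimize import least_squares
c=read_camera('wrist');f=c['frame']
m=cv2.inRange(cv2.cvtColor(f,cv2.COLOR_RGB2HSV),*G)
h=cv2.convexHull(np.vstack([k for k in cv2.findContours(m,0,1)[0] if cv2.contourArea(k)>30]))
hm=np.zeros_like(m);cv2.drawContours(hm,[h],-1,255,-1);P=np.argwhere(cv2.Canny(hm,50,100))[:,::-1]
P=np.array([p for p in P if p[1]<260])   # above the fingers
X=np.array([onz(c,p,.001)[:2] for p in P])
r=least_squares(lambda q:np.hypot(*(X-q[:2]).T)-.065,[.54,-.05],loss='soft_l1',f_scale=.001)
r2=least_squares(lambda q:np.hypot(*(X-q[:2]).T)-q[2],[.54,-.05,.065],loss='soft_l1',f_scale=.001)
print('mat',r.x,len(P),'res',np.abs(r.fun).mean(),'free',r2.x);go([*r.x,.009])
E
python3 fit.py
python3 - <<'E'
from h import *
c=read_camera('wrist')
# wheel centre: axle stub centre rows seen (crop) ~173 of 155..190, tips x 122,238
print(onz(c,(280,273),.04))
E
```

```text
mat [ 0.54197375 -0.05279795] 382 res 0.00017136014821929818 free [ 0.54195258 -0.05274582  0.06495541]
t 9.35 tcp [ 0.5369 -0.0372  0.0092] x [-0.002 -0.001 -1.   ] y [ 0.925  0.38  -0.002] z [ 0.38  -0.925  0.   ] F [-3.6 -1.   6.6] op 0.5427373334731582
shift cm [ 0.02 -0.13  1.64]
[ 0.53577424 -0.03666828  0.04      ]
```

{"api": "drive_tool", "payload": {
  "steps": [
    [0,0,0.3,0,0.5],
    [0,0,0.4,0,0.5],
    [0,0,0.4,0,0.5],
    [0,0,0.3,0,0.5],
    [0,0,0.2,0,0.5],
    [0,0,0.1,0,0.5],
    [0,0,0,0,0.5],
    [0,0,0,0,0.5]
  ]
}}

```text
time: 10.2
eef_pos: [0.5433, -0.0529, 0.0092]
tcp_rot: [0.393, 0.588, -0.394, 0.587]
contact_force: [-3.2, -2.4, 6.3]
opening: 0.543
```

```bash
python3 fit.py
python3 - <<'E'
from h import *
c=read_camera('wrist');print(onz(c,(280,273),.04))
E
```

```text
mat [ 0.54190956 -0.05283691] 456 res 0.00015115131138192825 free [ 0.54195177 -0.05294109  0.0650899 ]
t 10.25 tcp [ 0.5432 -0.0529  0.0092] x [-0.002 -0.001 -1.   ] y [ 0.925  0.38  -0.002] z [ 0.38  -0.925  0.   ] F [-4.5 -1.4  7.2] op 0.5387727087519772
shift cm [ 0.02 -0.12 -0.06]
[ 0.54208293 -0.05241346  0.04      ]
```

{"api": "drive_tool", "payload": {
  "steps": [
    [0,0,0,0,0.56],
    [0,0,0,0,0.6],
    [0,0,0,0,0.64],
    [0,0,0,0,0.7],
    [0,0,0,0,0.8],
    [0,0,0,0,0.95],
    [0,0,0,0,1],
    [0,0,0,0,1],
    [0,0,0,0,1],
    [0,0,0,0,1]
  ]
}}

```text
time: 11.3
eef_pos: [0.5438, -0.0521, 0.0088]
tcp_rot: [0.394, 0.587, -0.394, 0.587]
contact_force: [0.5, 0.4, -0.0]
opening: 1.001
```

{"api": "drive_tool", "payload": {
  "steps": [
    [-0.5,0,0,0,1],
    [-1,0,0,0,1],
    [-2,0,0,0,1],
    [-3,0,0,0,1],
    [-4,0,0,0,1],
    [-4,0,0,0,1],
    [-4,0,0,0,1],
    [0,0,0,0,1],
    [0,0,0,0,1]
  ]
}}

```text
time: 12.2
eef_pos: [0.5447, -0.0523, 0.1962]
tcp_rot: [0.394, 0.586, -0.393, 0.589]
contact_force: [0.3, 0.7, -0.4]
opening: 0.999
```

```bash
python3 fit.py; python3 m.py '(280,200)' '(280,205)'
python3 - <<'E'
from h import *
w=read_camera('wrist');s=read_camera('scene')
cv2.imwrite('pics/w9.png',np.hstack([w['frame'][60:380,80:480],cv2.resize(s['frame'][180:300,120:270],(400,320),interpolation=cv2.INTER_CUBIC)])[:,:,::-1])
E
```

```text
mat [ 0.54200451 -0.05279649] 425 res 0.00031530949791916494 free [ 0.54200364 -0.05279265  0.06494297]
t 12.25 tcp [ 0.5436 -0.052   0.1941] x [ 0. -0. -1.] y [0.925 0.379 0.   ] z [ 0.379 -0.925  0.   ] F [-0.5 -0.1 -0.8] op 0.9953136950634369
shift cm [ 1.851e+01 -1.800e-01  1.000e-02]
(260, 140, 37, 87) [278.  183.1] [ 0.01293678 -0.9999163 ]
[ 7 15  8 11 79] [254.9 185. ] [ 0.5224 -0.0606  0.044 ]
[ 0 15  8 12 90] [301.4 185.5] [ 0.5609 -0.0452  0.044 ]
centre [ 0.5417 -0.0529  0.044 ] dist 0.0415 axle heading -68.28744954642042
plane [9.298e-01 3.681e-01 3.000e-04] head -68.40031151777916
mat (278.75836181640625, 173.19680786132812) [ 0.541 -0.05   0.001] diam 0.12900664919889765
dist 0.0030218698897135827 bearing 102.49131313542686
```

View pics/w9.png

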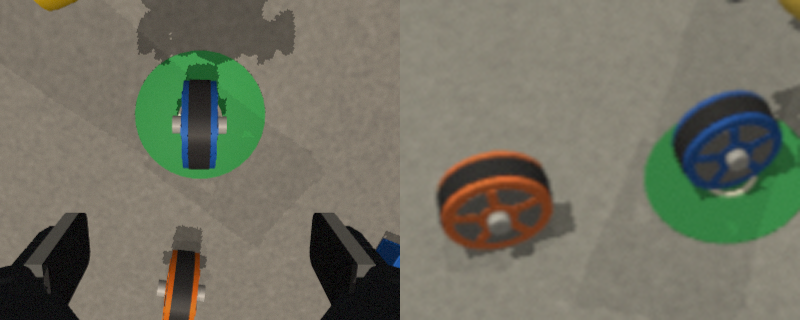

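The blue wheel stands on its tread at wrist crop (200,125), over the ring and free of the gripper. The orange wheel is where it was.

```bash
python3 -c "
from plant import sign_off
print(sign_off())"
```

```text
the job is handed in; nothing more can be done
None
```

The blue wheel is standing on its tread at the middle of the green mat, let go, and the job is handed in. I pinched it by its axle ends at 20 N and rolled it about 15 cm in a slight arc. I then opened the gripper and rose clear, at about 12.3 s of the 37 s allowed.

- **Position:** the last wrist view puts the wheel centre at (0.5417, −0.0529). The mat centre, from a circle fit to its outline, is (0.5420, −0.0528), so they agree within about 1 mm.
- **Mat cross-check:** a coarser ellipse fit of the mat, partly hidden by the wheel, differed by 3 mm. I trusted the circle fit, which left 0.3 mm residuals and matched the known radius.
- **Rolling:** the spokes had turned when I checked a third of the way along. Wrist force stayed below about 10 N, mostly the gripper pressing the wheel lightly onto the counter.
- **Orange wheel:** it looks untouched in the final pictures. I did not measure its position again.
- **Grip height:** the finger tips appeared 2–3 cm higher in the images than the stated geometry suggested, so I gripped 10 mm lower than planned. The grip held throughout.

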